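# Square a resin specimen into the microscope base's corner stops

### The job

Take the long rectangular resin-cast specimen from the white mat, lay it flat on top of the cream lamp base, and press it squarely into the corner of the two steel stops: one long side flush against the long stop and, at the same time, one end flush against the short stop. Finish while still holding the specimen in the gripper and pushing it firmly against both stops, as if for a photograph; do not let go. Leave the cube, the round specimen, the jar and the dish where they are.

Things in the scene. Friction and masses are not known exactly. Their poses are not given: they have to be found in the camera images.
- specimen: Long block of clear amber resin with a dark beetle cast inside, 70 (its x) by 40 (its y) by 45 mm high, about 0.15 kg, lying loose on the mat. The only block that is longer than wide. Origin at the centre of its underside, z up. Turning it half round makes no difference. Polished: it slides easily on the base and the stops (friction about 0.25).
- stage: Cream lamp base of a microscope, a fixed box 220 (x) by 180 (y) mm, flat top 50 mm above the table with a flush white lamp window 72 mm across in its middle. Origin at the centre of its underside. Two low steel stops on top form an inner corner towards its +x, +y. The seated specimen, its 70 mm along the base's x, is centred over the window, i.e. over the origin.
- long_stop: Steel bar 112 mm long (along the base's x), 12 mm wide, 12 mm high, fixed on the base's top. Origin at the centre of its underside. Its working face looks to the base's -y and lies at y = +20 mm in the base's frame. The bar covers x = -65 to +47 mm.
- short_stop: Steel bar 52 mm long (along the base's y), 12 mm wide, 12 mm high, fixed on the base's top. Origin at the centre of its underside. Its working face looks to the base's -x and lies at x = +35 mm in the base's frame. The bar covers y = -32 to +20 mm and meets the long stop. Both stops are rigid, and lower than the specimen, so the fingers can hold the specimen above them.
- mat: Fixed white plastic mat, 220 (x) by 260 (y) by 3 mm, on the table; the three resin specimens stand on it. Origin at the centre of its underside.
- square_block: Bystander: resin cube with 38 mm sides, loose on the mat. Origin at the centre of its underside.
- round_block: Bystander: round resin disc, 44 mm across, 22 mm high, loose on the mat. Origin at the centre of its underside.
- jar: Bystander: closed jar with a red lid, 68 mm across, 100 mm high, beyond the work. Origin at the centre of its underside.
- dish: Bystander: open glass dish, 90 mm across, 16 mm high, beyond the work. Origin at the centre of its underside.
Not all that is in view belongs to the job. Leave any blue look-alike of the specimen alone.

How it is judged (in metres and radians):
On the way, in this order (a step that is already met when the one before it is completed fails the run):
1. the long specimen is lifted off the mat in the gripper (height (world z) of specimen above 0.03 m and contact force between specimen and mat below 0.05 N and contact force between specimen and the fingers above 0.5 N), for 0.1 s.
2. the long specimen lies flat on top of the lamp base (z of specimen in the frame of stage between 0.047 and 0.053 m and angle between specimen's own z axis and vertical below 0.06 rad and contact force between specimen and stage above 0.2 N), for 0.2 s.
At the end, for the whole second after the job is handed in: Through the last second the long specimen lies flat on the lamp base (3 mm, 0.06 rad), still, square to the stops (0.04 rad), within 3 mm of its seat both ways, pressed with over 1.5 N against each stop and held by the fingers with over 1.5 N (z of specimen in the frame of stage between 0.047 and 0.053 m and angle between specimen's own z axis and vertical below 0.06 rad and x of specimen in the frame of stage between -0.003 and 0.003 m and y of specimen in the frame of stage between -0.003 and 0.003 m and angle between the x axis of specimen and the x axis of stage, either way round below 0.04 rad and contact force between specimen and long_stop above 1.5 N and contact force between specimen and short_stop above 1.5 N and contact force between specimen and the fingers above 1.5 N and linear speed of specimen below 0.01 m/s); the arm keeps its last pose, push and grip.
It fails at once if the small cube is moved by more than 20 mm (distance of square_block from where it was at the start of the episode above 0.02 m).
It fails at once if the round specimen is moved by more than 20 mm (distance of round_block from where it was at the start of the episode above 0.02 m).
It fails at once if the jar is moved by more than 20 mm (distance of jar from where it was at the start of the episode above 0.02 m).
It fails at once if the glass dish is moved by more than 20 mm (distance of dish from where it was at the start of the episode above 0.02 m).
It also fails if it takes over 67 s, if anything falls off the work surface, if the arm or the gripper's body presses on something with over 40 N, if the wrist force passes 120 N, or if a joint passes its speed limit or range.

### The arm

A 7-joint arm with a two-finger parallel gripper is mounted at the origin on the work surface. World frame = base frame: x ahead of the robot, y to its left, z up, the work surface at z = 0. Lengths are in m, angles in degrees, forces in N, time in s.
With the tool pointing down it reaches from about 0.35 to 0.9 m from the base axis. Payload 8.1 kg.
Tool frame: the origin (TCP) lies on the centre line of the jaws, within the pads' length; the fingertips stand 17 mm ahead of it and the grasp point (between the pads) lies 2 mm behind it; z points along the fingers, y is the line along which they close (so a half turn about z gives the same grasp; the last joint's range is limited). The gripper opens to 92 mm and grips with 3 to 60 N. Pads are 19 mm wide; open, the fingers measure 130 mm over their backs; the gripper's body (75 mm by 190 mm) begins 47 mm behind the grasp point.
Start: joints at [66.429, 24.895, 1.432, 90.138, -0.665, 64.973, -4.303], TCP at [0.19, -0.595, 0.244] pointing down, gripper open.
Joint ranges: [-149.89, 149.89], [-25.12, 119.58], [-72.63, 75.52], [4.76, 147.25], [-75.54, 255.54], [6.69, 114.76], [-157.13, 157.13]. Speed limits (degrees/s): [127.2, 127.2, 172.46, 172.46, 180, 180, 180].

### API

Orientations are given as [roll, pitch, yaw] about the fixed x, y, z axes, in that order (R = Rz(yaw) Ry(pitch) Rx(roll)).
In Python, from plant import monitor, cams, job gives the robot as it stands. The module is installed in compiled form; this text tells all that it offers.
- The arm moves only by the shell command python3 -m creep 'ROWS'. ROWS is JSON, a list of rows, each a list of 3 entries, a list of its own where there are three numbers: the finger opening in mm, from 0 to 91.8, then the shift along the tool's x, y, z in mm, then the turn, a rotation vector about the tool's x, y, z in rad. In form: [[grip, [tx, ty, tz], [rx, ry, rz]], ...]. A call has 1 to 8 rows; each row shifts and turns the commanded pose from where the row before left it, along the tool's axes as they then stand; what a row does not reach is not made up. A row lasts 1/12 s, in which the tool goes at most 41.7 mm and 7.16 degrees, less where a joint would pass 70% of its speed; a pose out of reach is approached as far as the arm can. A call with a gripper value outside its range is refused whole. The fingers move at their own pace and stop on an object; the grip force is fixed at half the most. Time passes only in rows, so rows that do not move let the fingers close. It gives the time, the measured TCP pose, the force, the opening and the grip force at its end, in the units of the state.
- monitor.get_obs(): the state, without advancing time (a new reading comes with each control period).
- cams.grab_frame(name): name is "side" or "top" or "wrist"; returns a dict with "color" (400x640x3 uint8, blue, green, red), "intrinsics" (3x3 intrinsics, pixels), "k1" (the pictures are not rectified: a ray, as slopes to the right and down, at radius r is drawn at 1 + k1 r^2 times it, then the intrinsics apply), "view" (4x4, takes a point from world to camera coordinates); the wrist camera has in their place "mount" (4x4, takes a point from camera to tool coordinates, whose origin is the TCP and whose axes are the flange's). Camera axes: x right, y down, z forward; pixel columns grow to the right and rows downward; lengths in m; the calibration is good to about 2 mm. A picture is of the moment at which its call begins: read the wrist's pose just before it. There is no depth.
- job.finish_job(): hands the job in; it is judged then, once.
The state is a dict: "t": time; "q": joint angles; "qvel": joint speeds; "tau": joint torques, N m; "eef_pos": TCP position; "orientation": TCP orientation; "ft_force": force on the tool from outside, world axes, zero at the start; "ft_torque": the same for the moment, N m; "finger_gap": opening from 0.0 (shut) to 1.0 (fully open); "grip_force": force on a finger pad.
Only numpy, scipy, OpenCV 4.12 (cv2) and the standard library are available. Lean on these libraries where they do the work, as an engineer would, in place of code of your own. Each camera call takes 0.05 s, during which the arm holds its last target. There are 200 camera calls.

## Working session

There is one attempt and no reset: what is moved stays moved. The work goes in short steps, Python scripts to look and compute and a shell command to move; the robot and the scene stay as the last step left them, time stands still between calls to the robot, and variables do not carry over. Pictures are saved under pics/ and viewed, at most 10 in all, crops included, and the job is handed in when it is done.

```bash
mkdir -p pics; python3 - <<'E'
from plant import monitor,cams
import cv2
print(monitor.get_obs())
for n in("side","top","wrist"):
    f=cams.grab_frame(n); cv2.imwrite(f"pics/{n}0.png",f["color"])
    print(n,{k:v for k,v in f.items() if k!="color"})
E
```

```text
{'t': 0.0, 'q': array([66.42903574, 24.93511494,  1.43125349, 90.18759923, -0.66288603,
       64.97371736, -4.30187178]), 'qvel': array([ 0.04090057, -0.08255872, -0.13804468,  0.00139905, -0.03466166,
        0.00548344,  0.13578012]), 'tau': array([ 1.34592028e-04, -6.67849231e+01,  9.85641740e-01, -3.14464009e+01,
       -6.02508523e-02,  4.25724720e-02,  1.63300879e-04]), 'eef_pos': array([ 0.18973358, -0.59500866,  0.24296968]), 'orientation': array([-1.79912375e+02,  9.73736932e-03,  1.76898521e+01]), 'ft_force': array([ 0.64678869, -1.02183558,  0.14863927]), 'ft_torque': array([ 0.00147709,  0.01319853, -0.00046127]), 'grip_force': 0.0, 'finger_gap': 0.9995295199272028}
side {'intrinsics': array([[491.88019476,   0.        , 317.98366264],
       [  0.        , 491.88019476, 198.44011927],
       [  0.        ,   0.        ,   1.        ]]), 'k1': 0.04578241584710749, 'view': array([[-0.99906585, -0.03956631, -0.01737654,  0.56176962],
       [-0.01066496,  0.61542062, -0.78812671,  0.09523149],
       [ 0.04187715, -0.78720516, -0.6152677 ,  1.1010496 ],
       [ 0.        
[... 356 characters left out ...]
237178,  0.56767709],
       [ 0.19241087, -0.00696549, -0.98128973,  0.99632741],
       [ 0.        ,  0.        ,  0.        ,  1.        ]])}
wrist {'intrinsics': array([[287.14010827,   0.        , 318.19367304],
       [  0.        , 287.14010827, 200.0878231 ],
       [  0.        ,   0.        ,   1.        ]]), 'k1': -0.03179283880129277, 'mount': array([[-3.39695038e-04, -9.53536668e-01, -3.01276797e-01,
         8.11606196e-02],
       [ 9.99999913e-01, -3.97346466e-04,  1.30077782e-04,
        -6.43799179e-04],
       [-2.43745205e-04, -3.01276726e-01,  9.53536719e-01,
        -1.40690008e-01],
       [ 0.00000000e+00,  0.00000000e+00,  0.00000000e+00,
         1.00000000e+00]])}
```

View pics/top0.png

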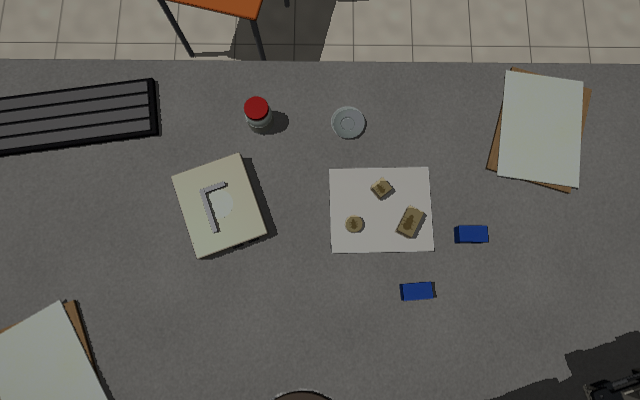

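View pics/side0.png

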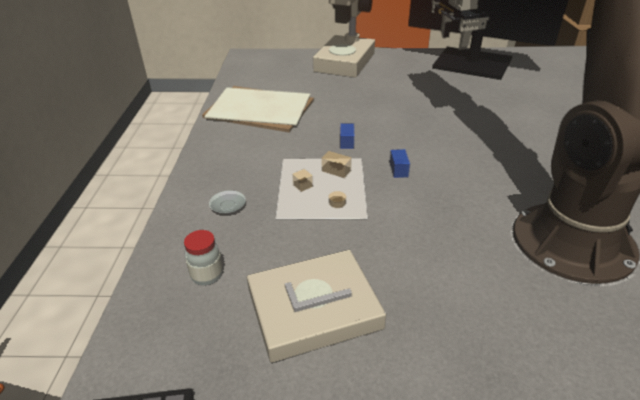

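The top view shows the specimen at about (411,222), the cube at (382,188), the disc at (355,224), the stage at about (220,206) and the stop corner near (205,188). I'll enlarge the specimen and stage areas next.

```bash
cat > h.py <<'E'
import numpy as np,cv2
def px2w(f,uv,z,Vinv=None):
    K,k=f["intrinsics"],f["k1"]
    uv=np.atleast_2d(np.float64(uv))
    n=cv2.undistortPoints(uv[:,None],K,np.array([k,0,0,0,0.]))[:,0]
    T=np.linalg.inv(f["view"]) if Vinv is None else Vinv
    d=np.c_[n,np.ones(len(n))]@T[:3,:3].T
    o=T[:3,3]
    return (o+d*((z-o[2])/d[:,2])[:,None])
def rpy(o):
    from scipy.spatial.transform import Rotation as R
    return R.from_euler('xyz',o,degrees=True).as_matrix()
def wristT(obs,f):
    T=np.eye(4);T[:3,:3]=rpy(obs["orientation"]);T[:3,3]=obs["eef_pos"];return T@f["mount"]
E
python3 - <<'E'
import cv2,numpy as np
i=cv2.imread('pics/top0.png')
a=cv2.resize(i[195:250,385:440],None,fx=7,fy=7,interpolation=cv2.INTER_CUBIC)
b=cv2.resize(i[150:260,165:275],None,fx=3.5,fy=3.5,interpolation=cv2.INTER_CUBIC)
cv2.imwrite('pics/c1.png',cv2.convertScaleAbs(np.hstack([a,b]),alpha=1.3))
E
```

```text
(no output)
```

View pics/c1.png

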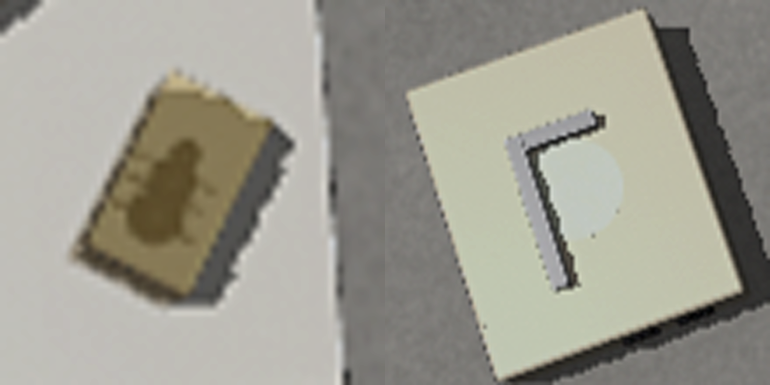

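The left crop shows the specimen's top face, with corners at about (165,90), (270,122), (188,292) and (90,243). The right crop shows the stage's top corners at (407,93), (645,10), (742,290) and (500,380). The L of stops has its inner corner near (528,152).

```bash
python3 - <<'E'
from plant import cams,monitor
import numpy as np
from h import *
f=cams.grab_frame("top")
s=px2w(f,np.array([(165,90),(270,122),(188,292),(90,243)])/7+[385-.43,195-.43],.048)
g=px2w(f,np.array([(22,93),(260,10),(357,290),(115,380)])/3.5+[165-.36,150-.36],.05)
for p in(s,g):
    print(p[:,:2].round(4),p.mean(0)); d=np.diff(np.vstack([p,p[:1]]),axis=0)[:,:2]
    print(np.hypot(*d.T).round(4),np.degrees(np.arctan2(d[:,1],d[:,0])).round(1))
print(px2w(f,[(382,186)],.041),px2w(f,[(355,222)],.025),px2w(f,[(437-165+0,0)],.05))
E
```

```text
[[ 0.5576 -0.2572]
 [ 0.5465 -0.2936]
 [ 0.4866 -0.2629]
 [ 0.5035 -0.2294]] [ 0.52353474 -0.26076683  0.048     ]
[0.0381 0.0673 0.0375 0.0609] [-107.   152.8   63.2  -27.2]
[[0.6323 0.3286]
 [0.6947 0.1633]
 [0.4936 0.0876]
 [0.4311 0.2505]] [0.56292685 0.20750332 0.05      ]
[0.1767 0.2148 0.1745 0.2159] [ -69.3 -159.4  111.    21.2]
[[ 0.61289151 -0.19499894  0.041     ]] [[ 0.52420059 -0.12804697  0.025     ]] [[1.12428338 0.09290216 0.05      ]]
```

```bash
python3 -m creep '[[70,[26,-13.5,0],[0,0,0]],[70,[26,-13.5,0],[0,0,0]],[70,[26,-13.5,0],[0,0,0]],[70,[26,-13.5,0],[0,0,0]],[70,[26,-13.5,0],[0,0,0]],[70,[26,-13.5,0],[0,0,0]],[70,[26,-13.5,0],[0,0,0]],[70,[26,-13.5,0],[0,0,0]]]'
python3 -m creep '[[70,[26,-13.5,0],[0,0,0]],[70,[26,-13.5,0],[0,0,0]],[70,[26,-13.5,0],[0,0,0]],[70,[26,-13.5,0],[0,0,0]],[70,[26,-13.5,0],[0,0,0]],[70,[26,-13.5,0],[0,0,0]],[70,[26,-13.5,0],[0,0,0]],[70,[26,-13.5,0],[0,0,0]]]'
python3 -m creep '[[70,[0,0,0],[0,0,0.0975]],[70,[0,0,0],[0,0,0.0975]],[70,[0,0,0],[0,0,0.0975]],[70,[0,0,0],[0,0,0.0975]],[70,[0,0,0],[0,0,0.0975]],[70,[0,0,0],[0,0,0.0975]],[70,[0,0,0],[0,0,0.0975]],[70,[0,0,0],[0,0,0.0975]]]'
python3 -m creep '[[70,[0,0,0],[0,0,0]],[70,[0,0,0],[0,0,0]],[70,[0,0,0],[0,0,0]]]'
python3 - <<'E'
from plant import cams,monitor
import cv2
from h import *
o=monitor.get_obs();f=cams.grab_frame("wrist");cv2.imwrite("pics/w1.png",f["color"])
import pickle;pickle.dump((o,f),open('w1.pkl','wb'))
E
```

```text
t: 0.87
eef_pos: [0.356, -0.4282, 0.2437]
orientation: [-180.0, 0.0, 17.7]
ft_force: [1.1, 0.4, -0.6]
finger_gap: 0.763
grip_force: 0.0
t: 1.53
eef_pos: [0.5214, -0.2621, 0.2436]
orientation: [-180.0, 0.0, 17.7]
ft_force: [0.4, -1.0, -0.2]
finger_gap: 0.764
grip_force: 0.0
t: 2.2
eef_pos: [0.5205, -0.2632, 0.2435]
orientation: [180.0, 0.0, -27.3]
ft_force: [0.0, -0.1, -0.0]
finger_gap: 0.762
grip_force: 0.0
t: 2.45
eef_pos: [0.5206, -0.2632, 0.2436]
orientation: [180.0, 0.0, -26.8]
ft_force: [0.6, 0.4, 0.2]
finger_gap: 0.769
grip_force: 0.0
```

View pics/w1.png

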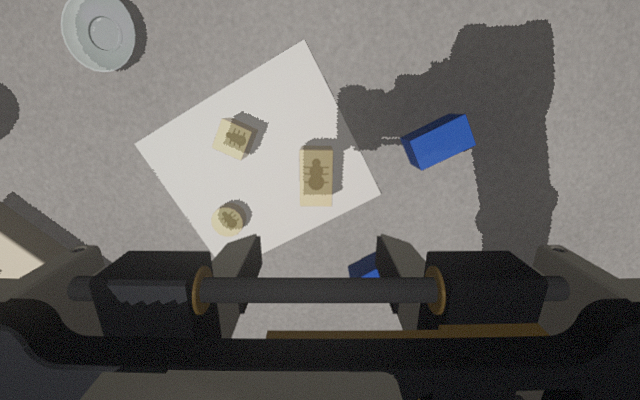

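The wrist view shows the specimen upright in the picture, aligned with the jaws, at x 300–332 and y 147–207. I need an enlargement to separate the top face from the side face.

```bash
python3 - <<'E'
import pickle,cv2,numpy as np
from h import *
o,f=pickle.load(open('w1.pkl','rb'))
T=wristT(o,f);V=np.linalg.inv(T)
a=np.radians(-27);R=np.array([[np.cos(a),-np.sin(a)],[np.sin(a),np.cos(a)]])
for z in(.003,.048):
    P=np.array([[*(R@[x,y]+[.5235,-.261]),z] for x,y in((35,20),(35,-20),(-35,-20),(-35,20)) for x,y in[(x/1e3,y/1e3)]])
    p,_=cv2.projectPoints(P,cv2.Rodrigues(V[:3,:3])[0],V[:3,3],f["intrinsics"],np.array([f["k1"],0,0,0]));print(p[:,0].round(1))
i=f["color"][135:220,280:355];cv2.imwrite('pics/c2.png',cv2.convertScaleAbs(cv2.resize(i,None,fx=7,fy=7,interpolation=cv2.INTER_CUBIC),alpha=.9))
E
```

```text
[[300.5 144.8]
 [330.9 144.9]
 [330.1 195.9]
 [301.2 195.8]]
[[298.2 149.3]
 [332.5 149.4]
 [331.5 206.4]
 [299.2 206.3]]
```

View pics/c2.png

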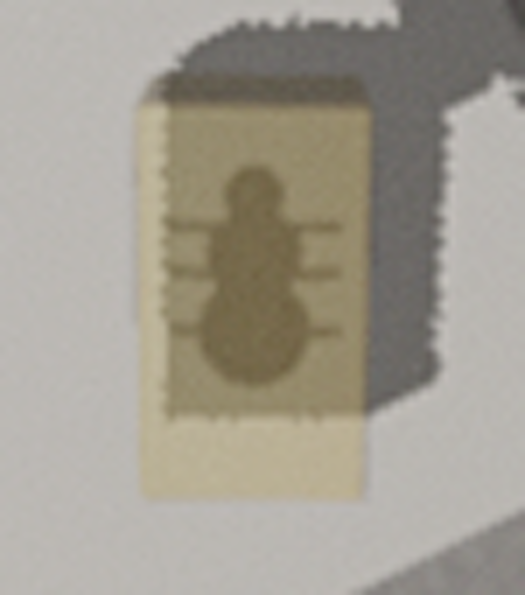

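The enlargement puts the top face at x 300–332.5 and y 149.7–206, within about 1 mm of the prediction. The specimen is at roughly (0.523, -0.262), yaw -27°, so I'll descend and grasp.

```bash
python3 -m creep '[[70,[1.6,-2.2,20],[0,0,0]],[70,[0,0,20],[0,0,0]],[70,[0,0,20],[0,0,0]],[70,[0,0,20],[0,0,0]],[70,[0,0,20],[0,0,0]],[70,[0,0,20],[0,0,0]],[70,[0,0,20],[0,0,0]],[70,[0,0,20],[0,0,0]]]'
python3 -m creep '[[70,[0,0,9],[0,0,0]],[70,[0,0,9],[0,0,0]],[70,[0,0,9],[0,0,0]],[70,[0,0,9],[0,0,0]],[70,[0,0,6],[0,0,0]],[70,[0,0,6],[0,0,0]],[70,[0,0,0],[0,0,0]],[70,[0,0,0],[0,0,0]]]'
python3 -m creep '[[0,[0,0,0],[0,0,0]],[0,[0,0,0],[0,0,0]],[0,[0,0,0],[0,0,0]],[0,[0,0,0],[0,0,0]],[0,[0,0,0],[0,0,0]],[0,[0,0,0],[0,0,0]],[0,[0,0,0],[0,0,0]],[0,[0,0,0],[0,0,0]]]'
```

```text
t: 3.17
eef_pos: [0.5231, -0.2621, 0.0828]
orientation: [-180.0, -0.0, -26.9]
ft_force: [-0.4, 0.1, -0.7]
finger_gap: 0.762
grip_force: 0.0
t: 3.83
eef_pos: [0.523, -0.262, 0.0357]
orientation: [180.0, 0.0, -27.0]
ft_force: [0.3, -0.3, 0.4]
finger_gap: 0.767
grip_force: 0.0
t: 4.5
eef_pos: [0.5232, -0.2621, 0.036]
orientation: [-180.0, -0.0, -27.0]
ft_force: [-1.0, 0.3, 3.3]
finger_gap: 0.43
grip_force: 30.0
```

```bash
python3 -m creep '[[0,[0,0,-8],[0,0,0]],[0,[0,0,-16],[0,0,0]],[0,[0,0,-16],[0,0,0]],[0,[0,0,-16],[0,0,0]],[0,[0,0,-16],[0,0,0]],[0,[0,0,-16],[0,0,0]],[0,[0,0,-16],[0,0,0]],[0,[0,0,-16],[0,0,0]]]'
python3 -m creep '[[0,[0,0,0],[0,0,-0.104]],[0,[0,0,0],[0,0,-0.104]],[0,[0,0,0],[0,0,-0.104]],[0,[0,0,0],[0,0,-0.104]],[0,[0,0,0],[0,0,-0.104]],[0,[0,0,0],[0,0,-0.104]],[0,[0,0,0],[0,0,-0.104]],[0,[0,0,0],[0,0,-0.104]]]'
python3 -m creep '[[0,[10.8,-24.7,0],[0,0,0]],[0,[10.8,-24.7,0],[0,0,0]],[0,[10.8,-24.7,0],[0,0,0]],[0,[10.8,-24.7,0],[0,0,0]],[0,[10.8,-24.7,0],[0,0,0]],[0,[10.8,-24.7,0],[0,0,0]],[0,[10.8,-24.7,0],[0,0,0]],[0,[10.8,-24.7,0],[0,0,0]]]'
python3 -m creep '[[0,[10.8,-24.7,0],[0,0,0]],[0,[10.8,-24.7,0],[0,0,0]],[0,[10.8,-24.7,0],[0,0,0]],[0,[10.8,-24.7,0],[0,0,0]],[0,[10.8,-24.7,0],[0,0,0]],[0,[10.8,-24.7,0],[0,0,0]],[0,[10.8,-24.7,0],[0,0,0]],[0,[10.8,-24.7,0],[0,0,0]]]'
python3 -m creep '[[0,[0,0,0],[0,0,0]],[0,[0,0,0],[0,0,0]]]'
python3 - <<'E'
from plant import cams,monitor
import cv2,pickle
from h import *
o=monitor.get_obs();f=cams.grab_frame("wrist");pickle.dump((o,f),open('w2.pkl','wb'))
cv2.imwrite("pics/w2.png",f["color"]);print(o["eef_pos"],o["orientation"])
E
```

```text
t: 5.17
eef_pos: [0.5227, -0.2619, 0.1568]
orientation: [180.0, 0.0, -27.0]
ft_force: [0.6, 0.1, -1.0]
finger_gap: 0.438
grip_force: 30.0
t: 5.83
eef_pos: [0.5226, -0.2621, 0.156]
orientation: [-180.0, 0.0, 21.0]
ft_force: [-0.3, 0.2, -1.9]
finger_gap: 0.433
grip_force: 30.0
t: 6.5
eef_pos: [0.5338, -0.0456, 0.1561]
orientation: [180.0, 0.0, 20.7]
ft_force: [0.4, 0.1, -1.3]
finger_gap: 0.434
grip_force: 30.0
t: 7.17
eef_pos: [0.545, 0.1697, 0.156]
orientation: [180.0, 0.0, 20.7]
ft_force: [0.2, 0.2, -1.4]
finger_gap: 0.438
grip_force: 30.0
t: 7.33
eef_pos: [0.5447, 0.1706, 0.1559]
orientation: [-180.0, 0.0, 20.9]
ft_force: [-0.3, -0.3, -1.9]
finger_gap: 0.436
grip_force: 30.0
[0.54473769 0.17063828 0.15589817] [-1.79973378e+02  3.19630702e-03  2.08663812e+01]
```

View pics/w2.png

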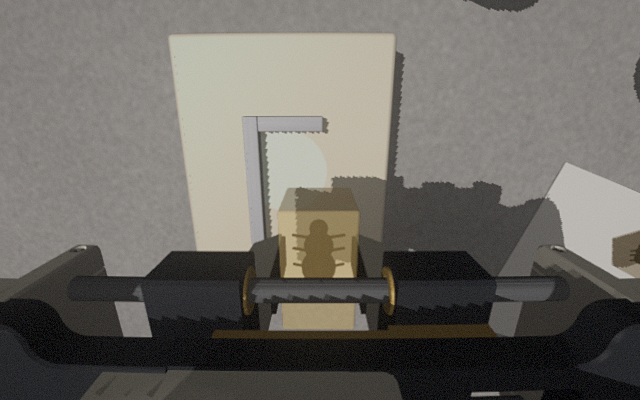

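The wrist view shows the held specimen square in the jaws, with its front end's lower edge at y≈188 and x 285–354. The short stop's face is at y≈131, the long stop's inner edge runs from about (258,131) to (264,250), and the stage's far edge from (170,35) to (394,35).

```bash
python3 - <<'E'
import pickle,numpy as np
from h import *
o,f=pickle.load(open('w2.pkl','rb'));T=wristT(o,f)
R=rpy(o["orientation"])
def t(uv,z):
    P=px2w(f,uv,z,T);return ((P-o["eef_pos"])@R*1e3).round(1)[:,:2]
print("stage far",t([(170,35),(394,35)],.05),"left",t([(170,35),(195,250)],.05))
print("short",t([(262,131),(322,131)],.062),"long",t([(257.5,131),(264,240)],.062))
zb=o["eef_pos"][2]-.0328
print("spec bottom",t([(285,188),(354,188)],zb),"top",t([(278,210),(358,210)],zb+.045))
E
```

```text
stage far [[ 137.5 -115.5]
 [ 136.7   57.8]] left [[ 137.5 -115.5]
 [ -46.9 -118.9]]
short [[ 64.9 -45.5]
 [ 64.9   2.4]] long [[ 65.  -49.1]
 [-30.5 -49.3]]
spec bottom [[ 34.3 -21.4]
 [ 34.3  21.7]] top [[ 35.7 -19.7]
 [ 35.7  18.2]]
```

```bash
python3 -m creep '[[0,[0,0,12],[0,0,0]],[0,[0,0,12],[0,0,0]],[0,[0,0,12],[0,0,0]],[0,[0,0,12],[0,0,0]],[0,[0,0,10],[0,0,0]],[0,[0,0,8],[0,0,0]],[0,[0,0,3],[0,0,0]],[0,[0,0,1],[0,0,0]]]'
python3 -m creep '[[0,[0,0,1],[0,0,0]],[0,[0,0,1],[0,0,0]],[0,[0,0,1],[0,0,0]],[0,[0,0,0],[0,0,0]],[0,[0,0,0],[0,0,0]]]'
```

```text
t: 8.05
eef_pos: [0.545, 0.1681, 0.0852]
orientation: [180.0, 0.1, 20.6]
ft_force: [0.1, -0.7, -1.3]
finger_gap: 0.437
grip_force: 30.0
t: 8.47
eef_pos: [0.5454, 0.1688, 0.083]
orientation: [180.0, -0.0, 20.7]
ft_force: [-0.2, -0.2, -2.0]
finger_gap: 0.434
grip_force: 30.0
```

```bash
python3 -m creep '[[0,[0,0,0.5],[0,0,0]],[0,[0,0,0],[0,0,0]],[0,[0,0,0],[0,0,0]]]'
python3 -m creep '[[0,[0,0,0.5],[0,0,0]],[0,[0,0,0],[0,0,0]],[0,[0,0,0],[0,0,0]]]'
```

```text
t: 8.72
eef_pos: [0.5456, 0.1689, 0.0829]
orientation: [180.0, -0.1, 20.7]
ft_force: [-0.4, -0.8, 3.6]
finger_gap: 0.431
grip_force: 30.0
t: 8.97
eef_pos: [0.5457, 0.1689, 0.0829]
orientation: [180.0, -0.1, 20.7]
ft_force: [-2.8, -1.1, 11.0]
finger_gap: 0.434
grip_force: 30.0
```

```bash
python3 -m creep '[[0,[0,0,-0.4],[0,0,0]],[0,[0,0,0],[0,0,0]],[0,[4.5,-4.5,0],[0,0,0]],[0,[4.5,-4.5,0],[0,0,0]],[0,[4.5,-4.5,0],[0,0,0]],[0,[4.5,-4.5,0],[0,0,0]],[0,[4.5,-4.5,0],[0,0,0]],[0,[2.5,-2.5,0],[0,0,0]]]'
python3 -m creep '[[0,[0,-0.5,0],[0,0,0]],[0,[0,-0.5,0],[0,0,0]],[0,[0,-0.5,0],[0,0,0]],[0,[0,-0.5,0],[0,0,0]],[0,[0,0,0],[0,0,0]],[0,[0,0,0],[0,0,0]]]'
```

```text
t: 9.63
eef_pos: [0.5606, 0.2016, 0.0829]
orientation: [180.0, -0.1, 20.7]
ft_force: [-0.9, -1.9, 7.4]
finger_gap: 0.431
grip_force: 30.0
t: 10.13
eef_pos: [0.5603, 0.2029, 0.0829]
orientation: [180.0, -0.1, 20.7]
ft_force: [0.4, -0.7, 5.2]
finger_gap: 0.429
grip_force: 30.0
```

```bash
for k in 1 ; do python3 -m creep '[[0,[0,-0.5,0],[0,0,0]],[0,[0,-0.5,0],[0,0,0]],[0,[0,0,0],[0,0,0]],[0,[0,0,0],[0,0,0]]]'; done
python3 -m creep '[[0,[0,-0.5,0],[0,0,0]],[0,[0,0,0],[0,0,0]],[0,[0,0,0],[0,0,0]]]'
python3 -m creep '[[0,[0,-0.5,0],[0,0,0]],[0,[0,0,0],[0,0,0]],[0,[0,0,0],[0,0,0]]]'
```

```text
t: 10.47
eef_pos: [0.5598, 0.2038, 0.0829]
orientation: [180.0, -0.1, 20.7]
ft_force: [0.5, -0.8, 5.6]
finger_gap: 0.435
grip_force: 30.0
t: 10.72
eef_pos: [0.5596, 0.2042, 0.0829]
orientation: [180.0, -0.1, 20.6]
ft_force: [0.8, -1.5, 5.6]
finger_gap: 0.435
grip_force: 30.0
t: 10.97
eef_pos: [0.5594, 0.2047, 0.0829]
orientation: [180.0, -0.1, 20.6]
ft_force: [1.3, -1.7, 5.3]
finger_gap: 0.437
grip_force: 30.0
```

```bash
python3 -m creep '[[0,[0,-0.5,0],[0,0,0]],[0,[0,0,0],[0,0,0]],[0,[0,0,0],[0,0,0]]]'
python3 -m creep '[[0,[0,-0.5,0],[0,0,0]],[0,[0,0,0],[0,0,0]],[0,[0,0,0],[0,0,0]]]'
python3 -m creep '[[0,[0,-0.5,0],[0,0,0]],[0,[0,0,0],[0,0,0]],[0,[0,0,0],[0,0,0]]]'
```

```text
t: 11.22
eef_pos: [0.5593, 0.2051, 0.0829]
orientation: [180.0, -0.1, 20.6]
ft_force: [-0.1, -1.2, 5.7]
finger_gap: 0.436
grip_force: 30.0
t: 11.47
eef_pos: [0.5591, 0.2055, 0.0829]
orientation: [180.0, -0.1, 20.6]
ft_force: [1.1, -1.4, 5.9]
finger_gap: 0.433
grip_force: 30.0
t: 11.72
eef_pos: [0.5589, 0.206, 0.0829]
orientation: [180.0, -0.1, 20.6]
ft_force: [0.5, -1.0, 5.1]
finger_gap: 0.433
grip_force: 30.0
```

```bash
python3 -m creep '[[0,[0,-0.5,0],[0,0,0]],[0,[0,0,0],[0,0,0]],[0,[0,0,0],[0,0,0]]]'
python3 -m creep '[[0,[0,-0.5,0],[0,0,0]],[0,[0,0,0],[0,0,0]],[0,[0,0,0],[0,0,0]]]'
python3 -m creep '[[0,[0,-0.5,0],[0,0,0]],[0,[0,0,0],[0,0,0]],[0,[0,0,0],[0,0,0]]]'
```

```text
t: 11.97
eef_pos: [0.5587, 0.2065, 0.0829]
orientation: [180.0, -0.1, 20.6]
ft_force: [0.8, -1.7, 6.1]
finger_gap: 0.436
grip_force: 30.0
t: 12.22
eef_pos: [0.5586, 0.207, 0.0829]
orientation: [180.0, -0.1, 20.6]
ft_force: [0.3, -1.4, 5.3]
finger_gap: 0.436
grip_force: 30.0
t: 12.47
eef_pos: [0.5585, 0.2071, 0.083]
orientation: [179.9, -0.1, 20.6]
ft_force: [0.6, -1.6, 6.2]
finger_gap: 0.432
grip_force: 30.0
```

```bash
python3 -m creep '[[0,[0,-0.4,0],[0,0,0]],[0,[0,0,0],[0,0,0]],[0,[0,0,0],[0,0,0]]]'
python3 -m creep '[[0,[0,-0.3,0],[0,0,0]],[0,[0,0,0],[0,0,0]],[0,[0,0,0],[0,0,0]]]'
python3 -c "
from plant import monitor;o=monitor.get_obs();print(o['eef_pos'],o['ft_force'],o['orientation'])"
```

```text
t: 12.72
eef_pos: [0.5585, 0.2071, 0.0829]
orientation: [179.9, -0.1, 20.6]
ft_force: [0.6, -3.2, 6.2]
finger_gap: 0.437
grip_force: 30.0
t: 12.97
eef_pos: [0.5585, 0.2071, 0.083]
orientation: [179.9, -0.1, 20.6]
ft_force: [0.5, -4.2, 6.2]
finger_gap: 0.433
grip_force: 30.0
[0.55851367 0.20707865 0.08295324] [ 0.46782883 -4.22873477  6.23310169] [ 1.79906868e+02 -1.10904670e-01  2.06102772e+01]
```

The long side is against the long stop, since y motion has stopped and the force is rising. Now I'll push x.

```bash
python3 -m creep '[[0,[0.7,0,0],[0,0,0]],[0,[0.7,0,0],[0,0,0]],[0,[0.7,0,0],[0,0,0]],[0,[0.7,0,0],[0,0,0]],[0,[0,0,0],[0,0,0]],[0,[0,0,0],[0,0,0]]]'
python3 -m creep '[[0,[0.5,0,0],[0,0,0]],[0,[0.5,0,0],[0,0,0]],[0,[0,0,0],[0,0,0]],[0,[0,0,0],[0,0,0]]]'
python3 -m creep '[[0,[0.5,0,0],[0,0,0]],[0,[0,0,0],[0,0,0]],[0,[0,0,0],[0,0,0]]]'
python3 -m creep '[[0,[0.5,0,0],[0,0,0]],[0,[0,0,0],[0,0,0]],[0,[0,0,0],[0,0,0]]]'
```

```text
t: 13.47
eef_pos: [0.5604, 0.2078, 0.083]
orientation: [179.9, -0.0, 20.6]
ft_force: [-1.2, -4.8, 9.9]
finger_gap: 0.437
grip_force: 30.0
t: 13.8
eef_pos: [0.5612, 0.2081, 0.0829]
orientation: [179.9, -0.0, 20.6]
ft_force: [-1.9, -4.7, 9.1]
finger_gap: 0.435
grip_force: 30.0
t: 14.05
eef_pos: [0.5617, 0.2083, 0.0829]
orientation: [179.9, -0.0, 20.6]
ft_force: [-2.4, -6.1, 10.1]
finger_gap: 0.435
grip_force: 30.0
t: 14.3
eef_pos: [0.562, 0.2084, 0.083]
orientation: [179.9, -0.0, 20.6]
ft_force: [-1.5, -6.3, 10.4]
finger_gap: 0.432
grip_force: 30.0
```

```bash
python3 -m creep '[[0,[0.5,0,0],[0,0,0]],[0,[0,0,0],[0,0,0]],[0,[0,0,0],[0,0,0]]]'
python3 -m creep '[[0,[0.5,0,0],[0,0,0]],[0,[0,0,0],[0,0,0]],[0,[0,0,0],[0,0,0]]]'
python3 -m creep '[[0,[0.5,0,0],[0,0,0]],[0,[0,0,0],[0,0,0]],[0,[0,0,0],[0,0,0]]]'
```

```text
t: 14.55
eef_pos: [0.562, 0.2084, 0.0829]
orientation: [179.9, 0.0, 20.6]
ft_force: [-3.7, -6.3, 12.7]
finger_gap: 0.431
grip_force: 30.0
t: 14.8
eef_pos: [0.5621, 0.2084, 0.0829]
orientation: [179.9, 0.1, 20.6]
ft_force: [-6.3, -7.0, 14.2]
finger_gap: 0.433
grip_force: 30.0
t: 15.05
eef_pos: [0.5621, 0.2085, 0.0829]
orientation: [179.9, 0.1, 20.6]
ft_force: [-8.1, -7.9, 16.2]
finger_gap: 0.436
grip_force: 30.0
```

```bash
python3 -m creep '[[0,[0,0,-0.5],[0,0,0]],[0,[0,-0.5,0],[0,0,0]],[0,[0,-0.5,0],[0,0,0]],[0,[0.3,-0.5,0],[0,0,0]],[0,[0,0,0],[0,0,0]],[0,[0,0,0],[0,0,0]],[0,[0,0,0],[0,0,0]]]'
python3 - <<'E'
from plant import cams
import cv2
f=cams.grab_frame("top")["color"][150:260,165:275];g=cams.grab_frame("side")["color"][235:365,235:395]
cv2.imwrite('pics/f.png',cv2.hconcat([cv2.resize(f,(400,400),interpolation=2),cv2.resize(g,(400,400),interpolation=2)]))
E
```

```text
t: 15.63
eef_pos: [0.5621, 0.2086, 0.083]
orientation: [179.8, 0.2, 20.6]
ft_force: [-6.0, -11.0, 13.0]
finger_gap: 0.437
grip_force: 30.0
```

View pics/f.png

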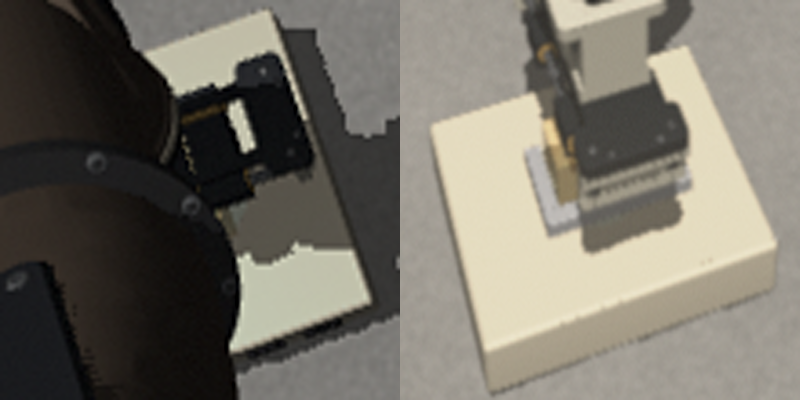

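The side view shows the specimen in the corner against both stops, with the gripper above them. The wrist force is about 9.5 N into the short stop and 8 N into the long stop, well above what base friction could account for (about 3.6 N).

```bash
python3 -m creep '[[0,[0,0,0],[0,0,0]],[0,[0,0,0],[0,0,0]],[0,[0,0,0],[0,0,0]],[0,[0,0,0],[0,0,0]]]'; python3 -c "
from plant import job;print(job.finish_job())"
```

```text
t: 16.07
eef_pos: [0.5621, 0.2085, 0.0829]
orientation: [179.8, 0.2, 20.6]
ft_force: [-6.8, -10.4, 13.0]
finger_gap: 0.436
grip_force: 30.0
the job is handed in; nothing more can be done
None
```

I handed the job in at about 16 s with the specimen flat on the lamp base, held in the gripper at 30 N and pressed into the corner with roughly 8–10 N towards each stop; the hand-in call returned no verdict.

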